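# Shut the fixings drawers and the screw tin before sawing

### The job

Sawing is about to start, so close up the fixings against the dust: with the fingertips only, push the red drawer and the blue drawer fully home and swing the lid of the dark green screw tin down until it is fully shut. Leave the yellow drawer standing open just as it is. Do not grasp, lift, tip or shove the tin about, and do not disturb the other things on the bench.

Things in the scene. Friction and masses are not known exactly. Their poses are not given: they have to be found in the camera images.
- red_drawer (a joint): how far the red-fronted drawer stands out of its unit, m: 0 fully home, 0.10 at most; starts at 0.04 to 0.09. It slides with 1.5 N of friction (plus about 4 N per m/s), stays where it is left and stops dead at 0; no catch.
- blue_drawer (a joint): how far the blue-fronted drawer stands out of its unit, m: 0 fully home, 0.10 at most; starts at 0.04 to 0.09. It slides with 1.5 N of friction (plus about 4 N per m/s), stays where it is left and stops dead at 0; no catch.
- yellow_drawer (a joint): how far the yellow-fronted drawer stands out of its unit, m: 0 fully home, 0.10 at most; starts at 0.04 to 0.09. It slides with 1.5 N of friction (plus about 4 N per m/s), stays where it is left and stops dead at 0; no catch. This one stays as it is.
- red_front (a point): centre of the flat outer face of the red drawer's front panel (92 mm wide, 70 mm high, so the face reaches 35 mm above and below this point). It moves with the drawer. Its x axis points level into the unit, the way the drawer is pushed shut; y is to the left along the face, z up. A finger lip 44 mm wide and 4 mm thick juts 9 mm out of the face 27 mm below this point; a blank paper label sits in the upper part.
- blue_front (a point): centre of the flat outer face of the blue drawer's front panel (92 mm wide, 70 mm high, so the face reaches 35 mm above and below this point). It moves with the drawer. Its x axis points level into the unit, the way the drawer is pushed shut; y is to the left along the face, z up. A finger lip 44 mm wide and 4 mm thick juts 9 mm out of the face 27 mm below this point; a blank paper label sits in the upper part.
- yellow_front (a point): centre of the flat outer face of the yellow drawer's front panel (92 mm wide, 70 mm high, so the face reaches 35 mm above and below this point). It moves with the drawer. Its x axis points level into the unit, the way the drawer is pushed shut; y is to the left along the face, z up. A finger lip 44 mm wide and 4 mm thick juts 9 mm out of the face 27 mm below this point; a blank paper label sits in the upper part.
- base_board: plywood board 190 (x) x 320 (y) x 12 mm fixed to the bench, origin at the centre of its underside. Three fixed grey drawer units, each 150 mm deep, 94 mm wide and 76 mm high (roof 88 mm above the bench, stacking ribs on it 2 mm more), stand on it side by side, centres 98 mm apart; which colour stands where changes. With a drawer shut its front's outer face is 79 mm in front of the middle of its unit, and the units' middles lie on the board's y axis line through its origin.
- screw_tin_lid (a joint): angle of the tin's lid, rad: 0 shut, 1.57 upright, more leans back away from the tin's mouth; at most 1.92. The hinge is a little stiff: the lid may stay part-way, so follow it down and press near its front edge (a few newtons shut it); it stops dead at 0 and has no catch.
- tin_hinge (a point): middle of the lid's hinge line, on the back rim of the tin, 33 mm above the tin's underside. Axes as the tin's: x points from the tin's mouth to the back, y along the hinge, z up. The lid is a plate 118 mm long (y) and 2 mm thick reaching 65 mm from the hinge: shut it lies along -x from here, its upper face 2 mm above this point; upright it stands straight up from here.
- screw_tin: loose dark green hinged screw tin, about 62 mm deep (x) by 116 mm (y), 36 mm high when shut, 0.7 kg give or take; origin: centre of its underside, 29 mm in front of the hinge line. Its open mouth faces -x, the hinge is on the +x side.
- masking_tape: roll of cream masking tape lying flat, 104 mm across, 25 mm high; origin: centre of its underside. Leave alone.
- sanding_block: brown cork sanding block, 63 x 110 x 36 mm; origin: centre of its underside. Leave alone.
- hammer: claw hammer with wooden handle, lying, 286 x 119 x 27 mm; origin: centre of its underside. Leave alone.
- blade_case: flat dark blade case, 48 x 95 x 18 mm; origin: centre of its underside. Leave alone.
- block_plane: grey metal block plane, 52 x 167 x 56 mm; origin: centre of its underside. Leave alone.

How it is judged:
By the outcome, as a careful person would: the job done as asked, in the order asked, and still so for the second after the job is handed in, with the robot touching nothing.
It also fails if it takes over 64 s, if anything falls off the work surface, if the arm or the gripper's body presses on something with over 40 N, if the wrist force passes 120 N, or if a joint passes its speed limit or range.

### The arm

A 7-joint arm with a two-finger parallel gripper is mounted at the origin on a cart in front of the work surface, level with it; the furniture and walls round the work are solid. World frame = base frame: x ahead of the robot, y to its left, z up, the work surface at z = 0. Lengths are in mm, angles in rad, forces in N, time in s.
With the tool pointing down it reaches from about 400 to 875 mm from the base axis. Payload 4.4 kg.
Tool frame: the origin (TCP) lies midway between the tips of the shut fingers; the grasp point (between the pads) lies 19 mm behind it; z points along the fingers, y is the line along which they close (so a half turn about z gives the same grasp; the last joint's range is limited). The gripper opens to 85 mm and grips with 20 to 120 N. Pads are 22 mm wide; open, the fingers measure 114 mm over their backs; the gripper's body (76 mm by 85 mm) begins 54 mm behind the grasp point. The pads swing forward as they close: fully open they stand 13 mm farther back than shut.
Start: joints at [-1.373, 0.628, 0.038, 1.517, -0.027, 0.996, -0.02], TCP at [169.462, 627.535, 210.013] pointing down, gripper open.
Joint ranges: [-3.06, 3.06], [-0.37, 2.12], [-1.25, 1.32], [0.18, 2.47], [-1.1, 4.24], [0.23, 1.98], [-2.94, 2.94]. Speed limits (rad/s): [2.57, 2.57, 3.14, 3.14, 3.14, 3.14, 3.14].

### API

Orientations are given as [roll, pitch, yaw] about the fixed x, y, z axes, in that order (R = Rz(yaw) Ry(pitch) Rx(roll)).
In Python, from cell import telemetry, eyes, ctrl, finder gives the robot as it stands.
- The arm moves only by the tool move_arm, never from a script. Its argument "steps" is a list of rows, each a list of 7 numbers: the turn, a rotation vector about the world's x, y, z in degrees, then the shift along the world's x, y, z in m, then the finger opening in m, from 0 to 0.0854. A call has 1 to 5 rows; each row shifts and turns the commanded pose from where the row before left it; what a row does not reach is not made up. A row lasts 1/10 s, in which the tool goes at most 50 mm and 8.59 degrees, less where a joint would pass 70% of its speed; a pose out of reach is approached as far as the arm can. A call with a gripper value outside its range is refused whole. The fingers move at their own pace and stop on an object; the grip force is fixed at half the most. Time passes only in rows, so rows that do not move let the fingers close. It gives the time, the measured TCP pose, the force, the opening and the grip force at its end, in the units of the state.
- telemetry.read_state(): the state, without advancing time (a new reading comes with each control period).
- eyes.get_image(name): name is "side" or "top"; returns (picture, depth): 384x512x3 uint8, blue, green, red; 384x512 float32, mm along the optical axis (not along the pixel's ray), 0 where there is no reading.
- eyes.calibration(name): a dict with "fx", "fy", "cx", "cy" (pixels), "position" and "attitude" of the camera in the world. Camera axes: x right, y down, z forward; pixel columns grow to the right and rows downward; lengths in mm; the calibration is good to about 2 mm. A picture is of the moment at which its call begins. calibration takes no time and is no camera call.
- ctrl.finish_job(): hands the job in; it is judged then, once.
Trained networks look in the newest picture that a camera, given by its name, has taken for a name from the list of things; names that differ only in an ending like _2 or _b are one class to them, and where a whole thing is asked for, a point or a joint stands for the part that bears it (a point fixed in the world has none). Each returns a list of dicts, best first, with "confidence" (0 to 1); they miss things now and then, are a little off and sometimes report something else, mostly with a low value. They report only what shows in the picture. A call takes as long as a camera call.
- finder.boxes_of(camera, name): "location" ([x, y, z] in mm, in the coordinates of the camera as it stood for that picture, good to about 4 mm: the middle of the surface that is visible of it).
- finder.cut_out(camera, name): "mask" (384x512 bool, what is visible of it).
- finder.pinpoint(camera, name): "location" ([x, y, z] in mm, in the coordinates of the camera as it stood for that picture, good to about 4 mm: a listed point, or the origin of a listed thing).
The state is a dict: "clock": time; "qpos": joint angles; "qd": joint speeds; "tau": joint torques, N m; "eef_pos": TCP position; "tool_rot": TCP orientation; "force": force on the tool from outside, world axes, zero at the start; "torque": the same for the moment, N m; "width": finger opening in mm; "gripper_force": force on a finger pad.
Only numpy, scipy, OpenCV 4.12 (cv2) and the standard library are available. Lean on these libraries where they do the work, as an engineer would, in place of code of your own. Each camera call takes 0.05 s, during which the arm holds its last target. There are 200 camera calls.

## Working session

There is one attempt and no reset: what is moved stays moved. The work goes in short steps, Python scripts to look and compute and a tool call to move; the robot and the scene stay as the last step left them, time stands still between calls to the robot, and variables do not carry over. Pictures are saved under pics/ and viewed, at most 10 in all, crops included, and the job is handed in when it is done.

Besides the shell and the picture viewer there is one more tool, called after "Request:" as name(argument=value, ...) on one line, values as JSON. move_arm: Moves the arm, as the interface text tells. Its arguments: {"type":"object","properties":{"steps":{"type":"array"}},"required":["steps"]}

```bash
mkdir -p pics; cat > h.py <<'E'
import numpy as np,cv2
from scipy.spatial.transform import Rotation as R
from cell import telemetry, eyes, ctrl, finder
def att(c):
    a=np.array(c["attitude"],float)
    return a if a.shape==(3,3) else (R.from_euler('xyz',a).as_matrix() if a.size==3 else R.from_quat(a).as_matrix())
def w(cam,p):
    c=eyes.calibration(cam); return att(c)@np.array(p)+np.array(c["position"])
def cloud(cam,d):
    c=eyes.calibration(cam); v,u=np.indices(d.shape)
    P=np.stack([(u-c["cx"])/c["fx"]*d,(v-c["cy"])/c["fy"]*d,d],-1)
    return P@att(c).T+np.array(c["position"])
E
python3 - <<'E'
from h import *
ims=[]
for n in("side","top"):
    print(eyes.calibration(n))
    im,d=eyes.get_image(n); cv2.imwrite(f"pics/{n}0.png",im); np.save(f"d_{n}.npy",d)
    for t in["red_front","blue_front","yellow_front","tin_hinge","screw_tin","base_board","masking_tape","sanding_block","hammer","blade_case","block_plane"]:
        print(n,t,[(w(n,r["location"]).round(),round(r["confidence"],2)) for r in finder.pinpoint(n,t)[:2]])
print(telemetry.read_state())
E
```

```text
{'fx': 424.76072250580637, 'fy': 424.76072250580637, 'cx': 258.8402454496841, 'cy': 182.69517404324907, 'position': array([  209.32599218, -1027.62360254,   686.50299744]), 'attitude': array([-2.10148218, -0.02306643, -0.30087895])}
side red_front [(array([526., 163.,  47.]), 0.66)]
side blue_front [(array([529.,  63.,  47.]), 0.78)]
side yellow_front [(array([534., -30.,  47.]), 0.84)]
side tin_hinge [(array([ 504., -370.,   30.]), 0.78)]
side screw_tin [(array([ 479., -351.,   -1.]), 0.82), (array([530., -31.,  45.]), 0.34)]
side base_board [(array([ 691., -369.,   -1.]), 0.4)]
side masking_tape [(array([ 396., -124.,    2.]), 0.98)]
side sanding_block [(array([418., 380.,  -0.]), 0.86)]
side hammer [(array([ 690., -373.,   -4.]), 0.83)]
side blade_case [(array([528., 379.,   1.]), 0.55)]
side block_plane [(array([693., 374.,  -2.]), 0.81)]
{'fx': 401.7882861071127, 'fy': 401.7882861071127, 'cx': 261.66176391000306, 'cy': 189.3418575008782, 'position': array([ 358.61612948,   19.70123136, 1270.31513659]), 'attitude': array([-2.97183106e+00, -8.35859639e-04, -1.57232918e+00])}
top r
[... 626 characters left out ...]
,   2.]), 0.82)]
{'clock': 1.2, 'qpos': array([-1.37279389,  0.62842535,  0.03854037,  1.51737718, -0.02699513,
        0.99631524, -0.01998043]), 'qd': array([-0.00056165,  0.00031803,  0.0002516 ,  0.00048688,  0.00084426,
       -0.00016124,  0.00173466]), 'tau': array([ 6.52696126e-04, -5.63275981e+01,  1.22564770e+00, -1.93780839e+01,
        1.09525185e-02,  1.38982738e-03, -2.38987795e-06]), 'eef_pos': array([169.49215165, 627.53239738, 210.00503635]), 'tool_rot': array([-3.14158675e+00, -7.59119648e-06,  2.87775528e+00]), 'force': array([ 0.30323795, -0.40271298,  0.07666773]), 'torque': array([ 0.00720198, -0.03731047, -0.01524322]), 'gripper_force': 0.0, 'width': 85.24312618116386}
```

View pictures.

View pics/side0.png

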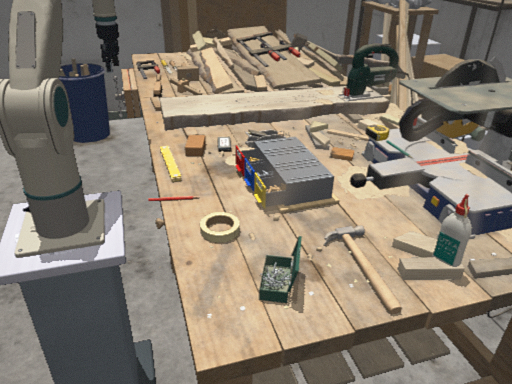

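View pics/top0.png

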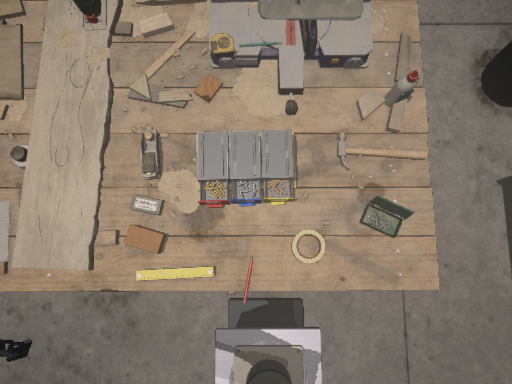

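```bash
python3 - <<'E'
from h import *
import numpy as np
C=cloud("top",np.load("d_top.npy")); S=cloud("side",np.load("d_side.npy"))
P=np.r_[C.reshape(-1,3),S.reshape(-1,3)]
# roof of units: front edge x by y bin, drawers
for y in range(-80,220,12):
    m=(abs(P[:,1]-y)<4)&(P[:,2]>55)&(P[:,0]>480)&(P[:,0]<900)&(P[:,2]<110)
    r=m&(P[:,2]>84)
    print(y, "any",np.percentile(P[m,0],[1,99]).round() if m.sum() else 0,"roof",np.percentile(P[r,0],[1,99]).round() if r.sum() else 0, P[r,2].mean().round(1))
# tin
m=(abs(P[:,1]+360)<75)&(abs(P[:,0]-500)<90)&(P[:,2]>6)
q=P[m]
for z0 in range(5,125,8):
    s=q[(q[:,2]>=z0)&(q[:,2]<z0+8)]
    if len(s)>5: print(z0,len(s),np.percentile(s[:,0],[2,50,98]).round(),np.percentile(s[:,1],[2,50,98]).round())
# anything tall
t=P[(P[:,2]>130)&(P[:,0]>350)&(P[:,0]<900)&(abs(P[:,1])<500)]
print(len(t), np.percentile(t,[1,50,99],axis=0).round() if len(t) else 0)
E
```

```text
-80 any [534. 896.] roof [582. 898.] 87.9
-68 any [534. 897.] roof [563. 898.] 88.3
-56 any [532. 898.] roof [598. 899.] 89.3
-44 any [532. 897.] roof [598. 897.] 88.1
-32 any [531. 893.] roof [596. 745.] 88.2
-20 any [532. 745.] roof [592. 745.] 88.2
-8 any [530. 745.] roof [535. 745.] 88.5
4 any [532. 746.] roof [535. 746.] 89.4
16 any [531. 744.] roof [597. 745.] 88.1
28 any [530. 741.] roof [571. 742.] 88.1
40 any [528. 743.] roof [533. 743.] 89.3
52 any [529. 741.] roof [567. 741.] 88.2
64 any [528. 742.] roof [596. 742.] 88.2
76 any [528. 743.] roof [532. 743.] 88.1
88 any [527. 742.] roof [530. 742.] 88.4
100 any [529. 742.] roof [532. 742.] 89.2
112 any [528. 740.] roof [595. 741.] 88.4
124 any [526. 739.] roof [528. 741.] 87.9
136 any [525. 742.] roof [530. 742.] 88.8
148 any [525. 740.] roof [528. 740.] 88.4
160 any [524. 738.] roof [526. 739.] 88.4
172 any [524. 738.] roof [527. 738.] 88.4
184 any [523. 738.] roof [567. 738.] 88.6
196 any [524. 736.] roof [592. 737.] 89.2
208 any [524. 736.] roof [569. 738.] 88.5
5 382 [427. 476. 584.] [-417. -348. -294.]
13 437 [426. 472. 581.] [-417. -354. -294.]
21 299 [425. 467. 522.] [-418. -355. -293.]
29 242 [425. 478. 524.] [-420. -360. -294.]
37 83 [475. 510. 529.] [-423. -361. -314.]
45 90 [477. 507. 531.] [-425. -371. -315.]
53 91 [480. 511. 533.] [-425. -367. -315.]
61 86 [480. 513. 536.] [-427. -366. -316.]
69 70 [482. 506. 536.] [-427. -384. -318.]
77 63 [484. 514. 539.] [-427. -373. -317.]
85 24 [485. 491. 537.] [-429. -424. -319.]
93 185 [489. 512. 539.] [-426. -380. -323.]
101 19 [495. 519. 537.] [-411. -369. -321.]
1708 [[ 359. -448.  131.]
 [ 856. -400.  199.]
 [ 891.   20. 1270.]]
```

The side view shows the red (x≈240, y≈160), blue and yellow drawers open. The green tin (270,275) has its lid leaning back, and the tape (220,228) and hammer (365,265) are clear of my paths. The top view agrees, with the fronts at about row 203 and the tin at (387,215), yawed roughly -26°. I'll approach the red drawer with the fingers shut.

Request:
move_arm(steps=[[0,0,1.5,0.026,-0.039,0,0],[0,0,1.5,0.026,-0.039,0,0],[0,0,1.5,0.026,-0.039,0,0],[0,0,1.5,0.026,-0.039,0,0],[0,0,1.5,0.026,-0.039,0,0]])

```text
clock: 1.7
eef_pos: [300.4, 431.0, 210.2]
tool_rot: [3.141, 0.0, 3.01]
force: [1.0, 0.5, 0.2]
width: 12.1
gripper_force: 0.0
```

```bash
python3 - <<'E'
from h import *
P=np.r_[cloud("top",np.load("d_top.npy")).reshape(-1,3)]
S=cloud("side",np.load("d_side.npy")).reshape(-1,3)
for n,P in(("top",P),("side",S)):
    q=P[(abs(P[:,1]+368)<64)&(abs(P[:,0]-507)<45)&(P[:,2]>45)&(P[:,2]<110)]
    c=q.mean(0); 
    for _ in range(4):
        U=np.linalg.svd(q-c)[2][2]; r=abs((q-c)@U); q=q[r<4]; c=q.mean(0)
    if U[0]<0:U=-U
    print(n,len(q),"c",c.round(1),"n",U.round(3),"yaw",np.degrees(np.arctan2(U[1],U[0])).round(1),"lean",np.degrees(np.arcsin(-U[2])).round(1),"y range",np.percentile(q[:,1],[1,99]).round(),"top z",np.percentile(q[:,2],99).round())
    t=c+ (33-c[2])/ (1-U[2]**2)*(np.array([0,0,1])-U[2]*U); print("plane at z33",t.round(1))
E
```

```text
top 327 c [ 511.8 -372.4   73. ] n [ 0.889 -0.423 -0.172] yaw -25.5 lean 9.9 y range [-424. -318.] top z 103.0
plane at z33 [ 505.4 -369.4   33. ]
side 265 c [ 509.2 -377.1   78.3] n [ 0.888 -0.42  -0.189] yaw -25.3 lean 10.9 y range [-428. -316.] top z 100.0
plane at z33 [ 501.4 -373.4   33. ]
```

Request:
move_arm(steps=[[0,0,1.5,0.025,-0.039,0,0],[0,0,1.5,0.025,-0.039,0,0],[0,0,1.5,0.025,-0.039,0,0],[0,0,1.5,0.025,-0.039,-0.01,0],[0,0,1.5,0.025,-0.039,-0.02,0]])

```text
clock: 2.2
eef_pos: [426.4, 237.1, 181.4]
tool_rot: [3.139, 0.004, 3.141]
force: [1.4, -0.4, -0.8]
width: 0.0
gripper_force: 0.0
```

Request:
move_arm(steps=[[0,0,1.5,0.025,-0.039,-0.02,0],[0,0,0.7,0.025,-0.034,-0.02,0],[0,0,0,0,0,-0.035,0],[0,0,0,0,0,-0.035,0],[0,0,0,0,0,-0.02,0]])

```text
clock: 2.7
eef_pos: [473.3, 164.3, 48.3]
tool_rot: [-3.141, -0.002, -3.107]
force: [0.4, 0.3, 0.5]
width: 0.2
gripper_force: 0.0
```

Request:
move_arm(steps=[[0,0,0,0.014,0,0,0],[0,0,0,0.014,0,0,0],[0,0,0,0.012,0,0,0],[0,0,0,0.012,0.001,0,0],[0,0,0,0.012,0,0,0]])

```text
clock: 3.2
eef_pos: [537.4, 165.9, 50.1]
tool_rot: [-3.141, -0.002, -3.105]
force: [-1.8, -0.5, 0.1]
width: -0.2
gripper_force: 1.0
```

Request:
move_arm(steps=[[0,0,0,0.008,0.0005,0,0],[0,0,0,0.008,0,0,0],[0,0,0,0.005,0,0,0],[0,0,0,0.004,0,0,0],[0,0,0,0,0,0,0]])

```text
clock: 3.7
eef_pos: [563.8, 166.9, 50.4]
tool_rot: [3.141, 0.001, -3.105]
force: [0.5, 0.3, 0.5]
width: 0.2
gripper_force: 0.0
```

Request:
move_arm(steps=[[0,0,0,0.003,0,0,0],[0,0,0,0.003,0,0,0],[0,0,0,0.003,0,0,0],[0,0,0,0.002,0,0,0],[0,0,0,0.002,0,0,0]])

```text
clock: 4.2
eef_pos: [576.2, 167.2, 50.4]
tool_rot: [3.141, 0.0, -3.105]
force: [-0.8, 1.6, 0.2]
width: -0.0
gripper_force: 0.8
```

Request:
move_arm(steps=[[0,0,0,0.002,0,0,0],[0,0,0,0.002,0,0,0],[0,0,0,0.001,0,0,0],[0,0,0,0.001,0,0,0],[0,0,0,0,0,0,0]])

```text
clock: 4.7
eef_pos: [578.5, 166.9, 50.1]
tool_rot: [-3.141, -0.007, -3.105]
force: [-7.9, 1.2, 6.5]
width: 0.0
gripper_force: 4.1
```

Request:
move_arm(steps=[[0,0,0,0.002,0,0,0],[0,0,0,0.002,0,0,0],[0,0,0,0,0,0,0]])

```text
clock: 5.0
eef_pos: [578.4, 166.6, 49.7]
tool_rot: [-3.14, -0.015, -3.104]
force: [-15.7, 0.5, 11.7]
width: -0.0
gripper_force: 7.7
```

Request:
move_arm(steps=[[0,0,0,-0.02,0,0,0],[0,0,0,-0.045,0,0,0],[0,0,0,-0.045,0,0,0],[0,0,0,0,-0.05,0,0],[0,0,0,0,-0.05,0,0]])

```text
clock: 5.5
eef_pos: [476.2, 68.4, 50.8]
tool_rot: [3.141, 0.002, -3.098]
force: [1.2, -1.6, -1.4]
width: -0.1
gripper_force: 0.0
```

Request:
move_arm(steps=[[0,0,0,0,0,0,0]])

```text
clock: 5.6
eef_pos: [476.4, 57.7, 50.6]
tool_rot: [-3.136, 0.0, -3.117]
force: [-0.2, -0.1, -0.2]
width: -0.2
gripper_force: 0.0
```

Request:
move_arm(steps=[[0,0,0,0.014,0.001,0,0],[0,0,0,0.014,0.001,0,0],[0,0,0,0.012,0.001,0,0],[0,0,0,0.012,0.001,0,0],[0,0,0,0.012,0.001,0,0]])

```text
clock: 6.1
eef_pos: [540.4, 70.5, 50.4]
tool_rot: [-3.14, -0.001, -3.107]
force: [-1.2, -1.6, 0.4]
width: -0.3
gripper_force: 1.0
```

Request:
move_arm(steps=[[0,0,0,0.008,0,0,0],[0,0,0,0.008,0,0,0],[0,0,0,0.006,0,0,0],[0,0,0,0.005,0,0,0],[0,0,0,0.004,0,0,0]])

```text
clock: 6.6
eef_pos: [571.2, 71.5, 50.3]
tool_rot: [-3.141, -0.0, -3.105]
force: [-1.4, -0.9, 0.3]
width: 0.2
gripper_force: 0.8
```

Request:
move_arm(steps=[[0,0,0,0.003,0,0,0],[0,0,0,0.003,0,0,0],[0,0,0,0.003,0,0,0],[0,0,0,0.002,0,0,0],[0,0,0,0.001,0,0,0]])

```text
clock: 7.1
eef_pos: [580.9, 71.7, 50.2]
tool_rot: [-3.141, -0.004, -3.105]
force: [-7.4, -0.4, 5.0]
width: 0.0
gripper_force: 3.6
```

Request:
move_arm(steps=[[0,0,0,0.002,0,0,0],[0,0,0,0.002,0,0,0],[0,0,0,0.002,0,0,0],[0,0,0,0,0,0,0]])

```text
clock: 7.5
eef_pos: [580.6, 71.6, 49.5]
tool_rot: [-3.141, -0.016, -3.105]
force: [-16.1, -1.5, 10.6]
width: 0.2
gripper_force: 8.2
```

Request:
move_arm(steps=[[0,0,0,-0.02,0,0,0],[0,0,0,-0.04,0,0.01,0],[0,0,0,0,0,0.045,0],[0,0,0,0,0,0.045,0],[0,0,0,0,0,0.03,0]])

```text
clock: 8.0
eef_pos: [531.0, 72.7, 183.7]
tool_rot: [3.14, 0.006, -3.104]
force: [0.8, 1.2, -0.0]
width: 0.2
gripper_force: 0.0
```

Request:
move_arm(steps=[[0,0,-2.7,0.003,-0.046,0,0],[0,0,-2.7,0.003,-0.046,0,0],[0,0,-2.7,0.003,-0.046,0,0],[0,0,-2.7,0.003,-0.046,0,0],[0,0,-2.7,0.003,-0.046,0,0]])

```text
clock: 8.5
eef_pos: [545.3, -159.8, 181.0]
tool_rot: [3.141, 0.003, 2.941]
force: [0.7, -0.3, 0.8]
width: 0.2
gripper_force: 0.0
```

Request:
move_arm(steps=[[0,0,-2.7,0.003,-0.046,0,0],[0,0,-2.7,0.003,-0.046,0,0],[0,0,-2.7,0.003,-0.046,0,0],[0,0,-2.7,0.003,-0.046,0,0],[0,0,-2.7,0.003,-0.046,0,0]])

```text
clock: 9.0
eef_pos: [560.2, -390.2, 180.8]
tool_rot: [3.141, 0.003, 2.706]
force: [1.3, 0.3, -0.6]
width: 0.4
gripper_force: 0.0
```

```bash
python3 - <<'E'
from h import *
s=telemetry.read_state(); print(s["eef_pos"],s["tool_rot"],s["clock"])
im,d=eyes.get_image("side"); c=cv2.resize(im[100:330,150:410],None,fx=3,fy=2.6); cv2.imwrite("pics/s1.png",c[:600,:800])
print([(w("side",r["location"]).round(),r["confidence"]) for n in("red_front","blue_front","yellow_front","tin_hinge") for r in finder.pinpoint("side",n)[:1]])
E
```

```text
[ 560.17460677 -390.18318865  180.82274406] [3.14122502e+00 2.61390876e-03 2.70550901e+00] 9.0
[(array([588., 164.,  45.]), 0.78), (array([588.,  65.,  45.]), 0.65), (array([530., -30.,  47.]), 0.75), (array([ 503., -369.,   30.]), 0.85)]
```

View pics/s1.png

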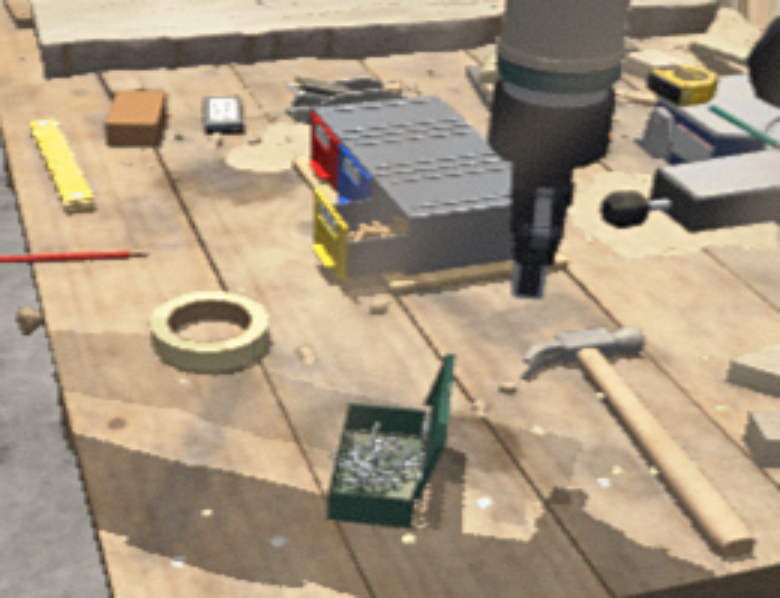

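Red and blue now measure at the shut line (x≈588, picture ~(325,150)/(350,180)), and yellow hasn't moved. The gripper tip (530,290) is behind the tin lid (440,410). Next I'll lower it behind the lid and push the lid over.

Request:
move_arm(steps=[[0,0,0,0,0,-0.04,0],[0,0,0,0,0,-0.04,0],[0,0,0,0,0,-0.016,0],[0,0,0,-0.009,0.0043,0,0],[0,0,0,-0.009,0.0043,0,0]])

```text
clock: 9.75
eef_pos: [541.8, -377.8, 84.2]
tool_rot: [3.141, -0.0, 2.709]
force: [0.5, -0.5, 0.4]
width: -0.1
gripper_force: 0.0
```

Request:
move_arm(steps=[[0,0,0,-0.007,0.0033,0,0],[0,0,0,-0.006,0.0028,0,0],[0,0,0,-0.005,0.0024,0,0],[0,0,0,-0.005,0.0024,0,0],[0,0,0,0,0,0,0]])

```text
clock: 10.25
eef_pos: [517.4, -368.5, 84.6]
tool_rot: [3.142, -0.0, 2.707]
force: [-0.3, -0.1, 0.3]
width: -0.2
gripper_force: 0.0
```

Request:
move_arm(steps=[[0,0,0,-0.0055,0.0026,-0.001,0],[0,0,0,-0.0055,0.0026,-0.001,0],[0,0,0,-0.006,0.0028,-0.002,0],[0,0,0,-0.006,0.0028,-0.003,0],[0,0,0,0,0,0,0]])

```text
clock: 10.75
eef_pos: [493.4, -357.2, 76.8]
tool_rot: [3.141, -0.002, 2.706]
force: [0.1, -0.6, -0.1]
width: -0.1
gripper_force: 0.0
```

```bash
python3 - <<'E'
from h import *
s=telemetry.read_state(); print(s["eef_pos"],s["force"])
im,d=eyes.get_image("side"); c=cv2.resize(im[190:320,230:360],None,fx=4,fy=4); cv2.imwrite("pics/s2.png",c)
E
```

```text
[ 493.38113473 -357.24082826   76.75533488] [ 0.13934853 -0.58510306 -0.14573092]
```

View pics/s2.png

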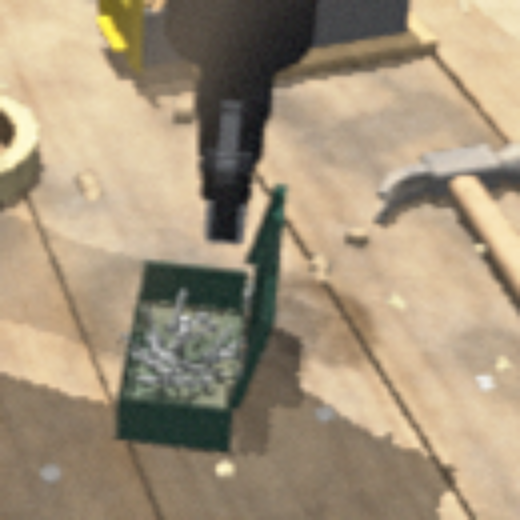

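```bash
python3 - <<'E'
from h import *
c=eyes.calibration("side");A=att(c)
def pr(p):
    q=A.T@(np.array(p)-c["position"]); return (np.array([q[0]/q[2]*c["fx"]+c["cx"],q[1]/q[2]*c["fy"]+c["cy"]])-[230,190])*4
print("tcp",pr(telemetry.read_state()["eef_pos"]),"hinge",pr([505,-368,33]),"hinge far",pr([530,-315,33]),"near",pr([480,-421,33]))
im,d=eyes.get_image("side");S=cloud("side",d)
for v,u in((213,300),(240,297),(245,286),(235,286),(260,296),(280,270)): print(u,v,S[v,u].round())
im,d=eyes.get_image("top");cv2.imwrite("pics/t2.png",cv2.resize(im[160:260,320:450],None,fx=5,fy=5))
E
```

```text
tcp [223.68818681 262.50227412] hinge [243.70939548 331.81572776] hinge far [251.14544103 264.13880175] near [235.44519021 407.02989979]
300 213 [ 634. -108.   -0.]
297 240 [ 535. -320.   84.]
286 245 [ 488. -369.  117.]
286 235 [ 470. -408.  176.]
296 260 [ 500. -399.   98.]
270 280 [ 464. -347.    3.]
```

View pics/t2.png

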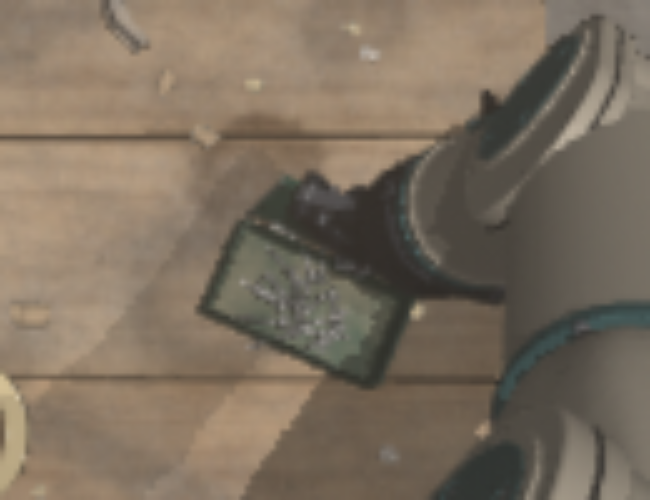

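```bash
python3 - <<'E'
from h import *
xh=np.array([.903,-.429,0]);yh=np.array([.429,.903,0]);H=np.array([505,-368,0])
for n in("side","top"):
    im,d=eyes.get_image(n);S=cloud(n,d)
    L=np.stack([(S-H)@xh,(S-H)@yh,S[...,2]],-1)
    m=(abs(L[...,0])<75)&(abs(L[...,1])<90)&(L[...,2]>38)&(L[...,2]<170)
    g=im[...,1].astype(int)-im[...,2]
    for z in range(38,170,8):
        k=m&(L[...,2]>=z)&(L[...,2]<z+8)
        for nm,kk in(("green",k&(g>12)),("grey",k&(g<=12))):
            if kk.sum()>3:
                q=L[kk]; print(n,z,nm,kk.sum(),"x",np.percentile(q[:,0],[5,50,95]).round(),"y",np.percentile(q[:,1],[5,95]).round())
    cv2.imwrite(f"pics/x_{n}.png",im)
print(telemetry.read_state()["force"],telemetry.read_state()["clock"])
E
```

```text
side 38 green 9 x [-1.  0.  2.] y [-62.  58.]
side 38 grey 29 x [-5.  1.  2.] y [-61.  58.]
side 46 green 22 x [-0.  3.  4.] y [-61.  57.]
side 46 grey 16 x [-3. -1.  4.] y [-60.  59.]
side 54 green 28 x [2. 5. 6.] y [-62.  57.]
side 54 grey 7 x [-1.  1.  5.] y [-62.  59.]
side 62 green 23 x [3. 7. 8.] y [-62.  57.]
side 62 grey 10 x [1. 3. 6.] y [-61.  58.]
side 70 green 10 x [4. 7. 8.] y [-63.  57.]
side 70 grey 6 x [3. 5. 8.] y [-62.  59.]
side 78 green 10 x [ 6.  8. 11.] y [-62. -59.]
side 78 grey 7 x [4. 6. 9.] y [-61.  57.]
side 86 green 10 x [ 7. 11. 13.] y [-63. -57.]
side 94 green 97 x [ 8. 11. 14.] y [-58.  47.]
side 94 grey 27 x [-18.  13.  15.] y [-19.  55.]
side 102 grey 23 x [-24. -14.  -4.] y [-10.   0.]
side 110 grey 28 x [-23. -13.  -5.] y [-11.  -2.]
side 118 grey 32 x [-23. -15.  -5.] y [-12.  -1.]
side 126 grey 18 x [-23. -13.  -7.] y [-11.  -4.]
side 142 grey 18 x [-23. -13.  -2.] y [-29.  -3.]
side 150 grey 10 x [-24.  -7.  -1.] y [-33. -16.]
side 158 grey 19 x [-30. -11.  -0.] y [-43. -10.]
side 166 grey 30 x [-28. -12.   0.] y [-46.  -8.]
top 38 grey 19 x [-7.  1.  2.] y [18. 58.]
top 46 grey 13 x [-4.  3.  5.] y [31. 59.]
top 54 grey 9 x [0. 5. 6.] y [36. 59.]
top 62 grey 9 x [3. 7. 9.] y [44. 59.]
top 70 grey 6 x [ 7.  9. 10.] y [46. 60.]
top 78 grey 5 x [ 3.  9. 11.] y [48. 60.]
top 94 grey 10 x [-7. 11. 14.] y [29. 59.]
top 102 grey 5 x [-25. -25. -21.] y [ 0. 16.]
top 110 grey 4 x [-26. -25. -22.] y [ 5. 16.]
top 118 grey 7 x [-25. -24. -21.] y [-0. 18.]
top 142 grey 5 x [-27. -25. -22.] y [ 5. 21.]
top 150 grey 19 x [-27. -20. -14.] y [21. 37.]
top 158 grey 8 x [-26. -25. -22.] y [24. 43.]
top 166 grey 6 x [-26. -26. -19.] y [-26.  49.]
[ 0.89426038  1.39276449 -0.57038779] 11.0
```

The fingertip seen by the cameras ends at z≈95, although the reported TCP is at z=77, so the tip passed just over the lid's top edge (z≈99) and the lid is still leaning at about 10°. I'll go back over it and come in about 18 mm lower.

Request:
move_arm(steps=[[0,0,0,0,0,0.035,0],[0,0,0,0,0,0.01,0],[0,0,0,0.03,-0.0143,0,0],[0,0,0,0.03,-0.0143,0,0],[0,0,0,0,0,0,0]])

```text
clock: 11.5
eef_pos: [559.6, -387.8, 122.6]
tool_rot: [3.142, 0.006, 2.708]
force: [-0.7, 1.1, -0.5]
width: -0.3
gripper_force: 0.0
```

Request:
move_arm(steps=[[0,0,0,0,0,-0.03,0],[0,0,0,0,0,-0.03,0],[0,0,0,0,0,0,0]])

```text
clock: 11.8
eef_pos: [551.4, -384.1, 58.0]
tool_rot: [3.14, -0.009, 2.707]
force: [-1.2, -0.5, 0.6]
width: 0.0
gripper_force: 0.0
```

```bash
python3 - <<'E'
from h import *
xh=np.array([.903,-.429,0]);yh=np.array([.429,.903,0]);H=np.array([505,-368,0])
s=telemetry.read_state();e=s["eef_pos"];print(e,(e-H)@xh,(e-H)@yh,s["force"])
im,d=eyes.get_image("side");S=cloud("side",d)
L=np.stack([(S-H)@xh,(S-H)@yh,S[...,2]],-1)
m=(L[...,0]>22)&(L[...,0]<80)&(abs(L[...,1])<40)&(L[...,2]>8)&(L[...,2]<150)
q=L[m];print(m.sum(),np.sort(q[:,2])[:8].round(),np.percentile(q[:,0],[3,97]).round())
cv2.imwrite("pics/s3.png",cv2.resize(im[190:320,230:360],None,fx=4,fy=4))
E
```

```text
[ 551.35508283 -384.09321091   58.01188326] 48.76262727871398 5.354161084492712 [-1.16638341 -0.48929668  0.59863692]
168 [78. 79. 79. 79. 80. 81. 81. 81.] [35. 60.]
```

View pics/s3.png

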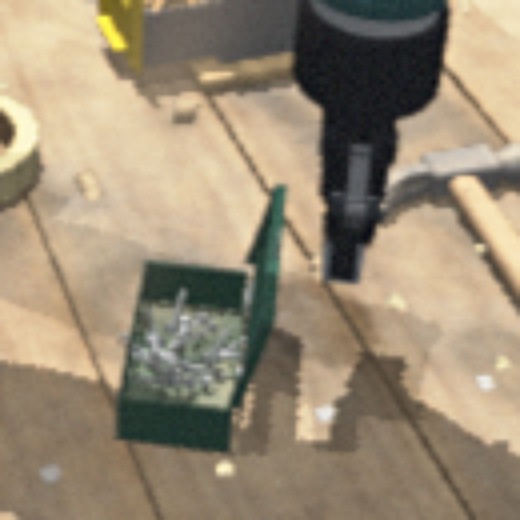

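The tip is now behind the lid (picture (343,280), tip z≈78) and the lid's top edge is at about (275,190). I'll push forward from here.

Request:
move_arm(steps=[[0,0,0,-0.009,0.0043,0,0],[0,0,0,-0.009,0.0043,0,0],[0,0,0,-0.005,0.0024,0,0],[0,0,0,-0.0045,0.0021,0,0],[0,0,0,-0.0045,0.0021,0,0]])

```text
clock: 12.35
eef_pos: [524.0, -372.0, 63.7]
tool_rot: [-3.141, 0.003, 2.707]
force: [1.1, -1.1, 0.7]
width: -0.4
gripper_force: 0.6
```

Request:
move_arm(steps=[[0,0,0,-0.005,0.0024,0,0],[0,0,0,-0.005,0.0024,0,0],[0,0,0,-0.005,0.0024,-0.002,0],[0,0,0,-0.005,0.0024,-0.002,0],[0,0,0,0,0,0,0]])

```text
clock: 12.85
eef_pos: [501.3, -361.0, 57.8]
tool_rot: [3.141, -0.003, 2.706]
force: [-0.3, 0.3, -0.5]
width: 0.3
gripper_force: 0.0
```

```bash
cat > lid.py <<'E'
from h import *
xh=np.array([.903,-.429,0]);yh=np.array([.429,.903,0]);H=np.array([505,-368,0])
s=telemetry.read_state();e=s["eef_pos"];print(e.round(1),"X",((e-H)@xh).round(1),((e-H)@yh).round(1),s["force"].round(1))
im,d=eyes.get_image("side");S=cloud("side",d)
L=np.stack([(S-H)@xh,(S-H)@yh,S[...,2]],-1)
m=(abs(L[...,0])<80)&(L[...,2]>38)&(L[...,2]<110)&(L[...,1]<-30)&(L[...,1]>-70)
q=L[m];print("lid near end",len(q))
if len(q): print(q[np.argsort(q[:,2])][::max(1,len(q)//8)].round())
k=(L[...,0]>-80)&(L[...,0]<15)&(L[...,1]<70)&(L[...,1]>-70)&(L[...,2]>25)&(L[...,2]<42)
print("rim",k.sum(),np.percentile(L[k],[1,50,99],axis=0).round())
E
python3 lid.py
```

```text
[ 501.3 -361.    57.8] X -6.3 4.8 [-0.3  0.3 -0.5]
lid near end 226
[[ -4. -59.  38.]
 [ -9. -60.  47.]
 [ -9. -40.  56.]
 [-12. -36.  64.]
 [-20. -61.  71.]
 [-17. -32.  79.]
 [-22. -33.  87.]
 [-26. -39.  92.]
 [-26. -40.  95.]]
rim 221 [[-65. -61.  25.]
 [-37. -45.  31.]
 [ -1.  55.  42.]]
```

The lid is following and stands at about 66°, so I'll keep going along the arc.

Request:
move_arm(steps=[[0,0,0,-0.005,0.0024,-0.002,0],[0,0,0,-0.0045,0.0021,-0.004,0],[0,0,0,-0.004,0.0019,-0.004,0],[0,0,0,-0.004,0.0019,-0.005,0],[0,0,0,-0.003,0.0014,-0.005,0]])

```text
clock: 13.4
eef_pos: [481.7, -351.7, 37.9]
tool_rot: [3.141, -0.001, 2.707]
force: [0.2, 0.6, 2.5]
width: -0.2
gripper_force: 0.9
```

Request:
move_arm(steps=[[0,0,0,-0.002,0.001,-0.005,0],[0,0,0,-0.002,0.001,-0.005,0],[0,0,0,-0.001,0.0005,-0.005,0],[0,0,0,-0.001,0.0005,-0.004,0],[0,0,0,0,0,0,0]])

```text
clock: 13.9
eef_pos: [476.0, -348.7, 18.5]
tool_rot: [3.141, -0.001, 2.707]
force: [0.2, -0.2, 0.4]
width: -0.0
gripper_force: 0.0
```

```bash
python3 lid.py
```

```text
[ 476.  -348.7   18.5] X -34.4 5.0 [ 0.2 -0.2  0.4]
lid near end 153
[[-35. -46.  38.]
 [-47. -40.  38.]
 [-44. -46.  39.]
 [-60. -58.  39.]
 [-41. -49.  40.]
 [-61. -62.  40.]
 [-57. -47.  41.]
 [-65. -49.  42.]
 [-32. -44. 109.]]
rim 982 [[-68. -62.  26.]
 [-32. -23.  37.]
 [ -2.  54.  41.]]
```

Nearly shut, with the front edge about 5 mm high. I'll shift toward the front edge and press down.

Request:
move_arm(steps=[[0,0,0,0,0,0.006,0],[0,0,0,-0.012,0.0057,0,0],[0,0,0,0,0,-0.004,0],[0,0,0,0,0,-0.003,0],[0,0,0,0,0,-0.002,0]])

```text
clock: 14.45
eef_pos: [465.1, -343.6, 16.2]
tool_rot: [3.142, 0.0, 2.707]
force: [-0.3, 0.6, 0.8]
width: -0.5
gripper_force: 0.2
```

Request:
move_arm(steps=[[0,0,0,0,0,-0.001,0],[0,0,0,0,0,-0.001,0],[0,0,0,0,0,0,0]])

```text
clock: 14.75
eef_pos: [464.9, -343.5, 14.4]
tool_rot: [3.142, 0.001, 2.707]
force: [1.0, -0.1, 0.8]
width: -0.2
gripper_force: 0.3
```

Request:
move_arm(steps=[[0,0,0,0,0,-0.001,0],[0,0,0,0,0,-0.001,0],[0,0,0,0,0,-0.001,0],[0,0,0,0,0,0,0]])

```text
clock: 15.15
eef_pos: [464.9, -343.6, 14.0]
tool_rot: [3.142, 0.001, 2.707]
force: [-3.8, 3.4, 22.5]
width: 0.1
gripper_force: 11.1
```

The force jumped to 22 N with the position stalled, so the lid is on its stop. I'll lift clear and check.

Request:
move_arm(steps=[[0,0,0,0,0,0.02,0],[0,0,0,0,0,0.045,0],[0,0,0,0,0,0.045,0],[0,0,0,0,0,0.045,0],[0,0,0,-0.03,0,0.03,0]])

```text
clock: 15.65
eef_pos: [439.4, -343.4, 199.7]
tool_rot: [3.141, 0.008, 2.711]
force: [0.8, 0.9, -0.4]
width: -0.3
gripper_force: 0.0
```

```bash
python3 lid.py; python3 - <<'E'
from h import *
im,d=eyes.get_image("side");cv2.imwrite("pics/s4.png",cv2.resize(im[110:330,150:410],None,fx=3,fy=2.7)[:600])
for n in("side","top"):
    if n=="top": eyes.get_image("top")
    print(n,[(t,w(n,r["location"]).round(),round(r["confidence"],2)) for t in("red_front","blue_front","yellow_front","tin_hinge","masking_tape","hammer") for r in finder.pinpoint(n,t)[:1]])
E
```

```text
[ 439.4 -343.4  199.7] X -69.8 -5.9 [ 0.8  0.9 -0.4]
lid near end 1
[[-59. -48.  39.]]
rim 1138 [[-68. -62.  27.]
 [-34. -11.  35.]
 [ -3.  56.  38.]]
side [('blue_front', array([585.,  66.,  48.]), 0.38), ('yellow_front', array([531., -27.,  48.]), 0.85), ('tin_hinge', array([ 503., -369.,   31.]), 0.63), ('masking_tape', array([ 400., -126.,   -1.]), 0.82), ('hammer', array([417., 382.,  -3.]), 0.71)]
top [('red_front', array([589., 165.,  51.]), 0.73), ('blue_front', array([593.,  67.,  50.]), 0.55), ('tin_hinge', array([ 506., -368.,   34.]), 0.87), ('masking_tape', array([ 393., -127.,    2.]), 0.56), ('hammer', array([ 692., -367.,   -2.]), 0.94)]
```

View pics/s4.png

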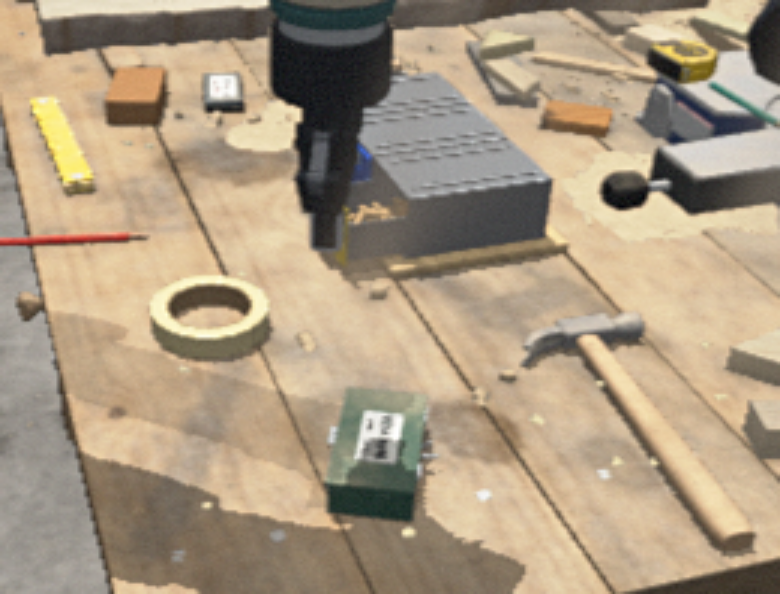

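The tin is shut and hasn't moved (380,450): its top is level at z≈35 and the hinge is where it was. The drawers are as wanted, and the tape and hammer are undisturbed.

```bash
python3 -c "
from cell import ctrl; print(ctrl.finish_job())"
```

```text
the job is handed in; nothing more can be done
None
```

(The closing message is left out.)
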